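Tumble a valve block over the turning step, ports up

TASK

Swing the red stop bar of the turning step up and back past upright and leave it there. Then push the aluminium valve block off the raised deck so that it tumbles once over the step and stands on the tray with its two brass-ringed ports facing up, and slide it fully home, square against the end stop. Push it, do not lift it, do not roll it a second time, and leave the round weight and the grease pot where they are.

Things in the scene. Friction and masses are not known exactly. Their poses are not given: they have to be found in the camera images.
- turning_step: Fixed turning step, 116 mm wide (its x), 306 mm long (its y). Origin on the bench (z = 0), mid width; z up. Blue raised deck from y = +12 to +148 mm, top z = 38 mm; cheeks (tops z = 52 mm) leave 88 mm free between them. Work goes along its -y, which points to the robot's right and somewhat away. Hinge ears up to z = 80 mm at x = +50, rubber rest up to z = 66 mm at x = -50, both at y = +31 mm.
- step_edge (a point): Middle of the step edge: front top edge of the deck, x = 0, y = +12, z = 38 mm of the turning step. Below it lies the tray, black floor at z = 10 mm (28 mm lower), 157 mm long up to the end stop, with low side rails (tops z = 18 mm) that leave 95 mm free between them.
- end_stop (a point): Middle of the end stop's face on the tray floor, x = 0, y = -145, z = 10 mm of the turning step. The aluminium end stop stands across the tray's end, 12 mm thick, top at z = 44 mm.
- valve_block: Loose aluminium block, 0.5 to 0.9 kg, 76 x 90 x 70 mm (its x, y, z). Origin: centre of its underside at the start, z then up. Two brass-ringed black ports on its +y face. Starts on the deck, axes nearly parallel to the step's, ports facing backward (step's +y), leading face 10 to 22 mm behind the stop bar.
- block_center (a point): Centre of the block (35 mm from its origin along z). Nudged a few mm past the step edge and let go, the block tips and goes over onto its -y face, 90 mm tall, former top toward the end stop, some 50 mm short; if it only leans, lift its raised rear lower edge forward and up. Shoved on level without a let-up, it can jam on the pusher and slide off flat, ports still sideways.
- block_ports (a point): Middle of the valve block's port face (its +y face).
- stop_bar (a joint): Red stop bar across the deck, hinged about the step's y axis: 0 = level in front of the block (34 mm above the deck), 1.57 = upright, stop at 2.2 leaning out over the step's +x side. Starts between 0 and 0.2. Light (80 g), friction hinge of 0.12 N m: stays where it is left. Does not give way to a push along the deck.
- stop_bar_handle (a point): Middle of the black crank handle's free part: a round bar 12 mm thick that stands out 68 mm from the bar's free end along the step's -y, 140 mm from the hinge axis; this point lies 38 mm from the bar's middle line, at z = 72 mm when level, beside the step's -x side. It can be pinched from above across its thickness and turns in the grip, or be lifted from below.
- stop_bar_hinge (a point): Hinge axis of the stop bar, at x = +50, y = +31, z = 72 mm of the turning step.
- weight: Round slotted steel weight, 60 mm wide and 12 mm thick, loose on the bench on the robot's side of the step: leave it alone. Origin: centre of its underside.
- grease_pot: White pot with red lid, 60 mm wide and 43 mm tall, loose on the bench beyond the right end of the step: leave it alone. Origin: centre of its underside.

How it is judged:
By the outcome, as a careful person would: the job done as asked, in the order asked, and still so for the second after the job is handed in, with the robot touching nothing.
It also fails if it takes over 56 s, if anything falls off the work surface, if the arm or the gripper's body presses on something with over 40 N, if the wrist force passes 120 N, or if a joint passes its speed limit or range.

ROBOT

A 7-joint arm with a two-finger parallel gripper is mounted at the origin on a cart in front of the work surface, level with it; the furniture and walls round the work are solid. World frame = base frame: x ahead of the robot, y to its left, z up, the work surface at z = 0. Lengths are in m, angles in rad, forces in N, time in s.
With the tool pointing down it reaches from about 0.425 to 0.925 m from the base axis. Payload 6.8 kg.
Tool frame: the origin (TCP) lies midway between the tips of the shut fingers; the grasp point (between the pads) lies 19 mm behind it; x points along the fingers, y is the direction in which the jaws open and shut, and the axes are right-handed (so a half turn about x gives the same grasp; the last joint's range is limited). The gripper opens to 85 mm and grips with 20 to 120 N. Pads are 22 mm wide; open, the fingers measure 114 mm over their backs; the gripper's body (76 mm by 85 mm) begins 54 mm behind the grasp point. The pads swing forward as they close: fully open they stand 13 mm farther back than shut.
Start: joints at [-1.436, 0.477, 0.022, 1.555, -0.011, 1.109, -0.083], TCP at [0.162, 0.655, 0.231] pointing down, gripper open.
Joint ranges: [-2.96, 2.96], [-0.34, 2.1], [-1.41, 1.46], [0.24, 2.44], [-1.37, 4.51], [0.17, 1.92], [-2.96, 2.96]. Speed limits (rad/s): [2.39, 2.39, 3.14, 3.14, 3.14, 3.14, 3.14].

INTERFACE

Orientations are given as a rotation vector (axis times angle).
In Python, from bench import r, viewer, nets gives the robot as it stands.
- The arm moves only by the shell command python3 -m pendant 'ROWS' [FORCE]. ROWS is JSON, one flat list of numbers, 5 for each row, row after row: the finger opening in mm, from 0 to 85.4, then the shift along the tool's x, y, z in mm, then the turn about the tool's x in rad. A call has 1 to 20 rows; each row shifts and turns the commanded pose from where the row before left it, along the tool's axes as they then stand; what a row does not reach is not made up. A row lasts 1/8 s, in which the tool goes at most 62.5 mm and 10.7 degrees, less where a joint would pass 70% of its speed; a pose out of reach is approached as far as the arm can. A call with a gripper value outside its range is refused whole. The fingers move at their own pace and stop on an object; FORCE is the grip in N (left out, the last holds). Time passes only in rows, so rows that do not move let the fingers close. It gives the time, the measured TCP pose, the force and the opening at its end, in the units of the state.
- r.get_obs(): the state, without advancing time (a new reading comes with each control period).
- viewer.grab_frame(name): name is "side" or "top"; returns (picture, depth): 400x640x3 uint8, red, green, blue; 400x640 float32, m along the optical axis (not along the pixel's ray), 0 where there is no reading.
- viewer.calibration(name): a dict with "mtx" (3x3 intrinsics, pixels), "distortion" ([k1, k2, p1, p2, k3] as OpenCV has them; the pictures are not rectified), "world_to_cam" (4x4, takes a point from world to camera coordinates). Camera axes: x right, y up, looking along -z (the intrinsics and any distortion apply to the point x, -y, -z); pixel columns grow to the right and rows downward; lengths in m; the calibration is good to about 2 mm. A picture is of the moment at which its call begins. calibration takes no time and is no camera call.
- r.hand_in(): hands the job in, once; it reports no verdict.
Trained networks look in the newest picture that a camera, given by its name, has taken for a name from the list of things; names that differ only in an ending like _2 or _b are one class to them, and where a whole thing is asked for, a point or a joint stands for the part that bears it (a point fixed in the world has none). Each returns a list of dicts, best first, with "score" (0 to 1); they miss things now and then, are a little off and sometimes report something else, mostly with a low value. They report only what shows in the picture. A call takes as long as a camera call.
- nets.look_for(name, camera): "location" ([x, y, z] in m, in world coordinates, good to about 4 mm: the middle of the surface that is visible of it).
- nets.silhouettes(name, camera): "mask" (400x640 bool, what is visible of it).
The state is a dict: "clock": time; "joints": joint angles; "qvel": joint speeds; "tau": joint torques, N m; "tcp_pos": TCP position; "orientation": TCP orientation; "contact_force": force on the tool from outside, world axes, zero at the start; "moment": the same for the moment, N m; "grip_width": finger opening in m.
Only numpy, scipy, OpenCV 4.12 (cv2) and the standard library are available. Lean on these libraries where they do the work, as an engineer would, in place of code of your own. Each camera call takes 0.05 s, during which the arm holds its last target. There are 200 camera calls.

## Working session

There is one attempt and no reset: what is moved stays moved. The work goes in short steps, Python scripts to look and compute and a shell command to move; the robot and the scene stay as the last step left them, time stands still between calls to the robot, and variables do not carry over. Pictures are saved under pics/ and viewed, about 8 in all and at most 12, crops included, and the job is handed in when it is done.

```bash
ls; mkdir -p pics; cat > h.py <<'E'
import numpy as np, cv2
from scipy.spatial.transform import Rotation as R
from bench import r, viewer, nets
def pix2w(cam,depth,uv):
    c=viewer.calibration(cam); out=[]
    T=np.linalg.inv(np.array(c["world_to_cam"]))
    p=cv2.undistortPoints(np.array(uv,float).reshape(-1,1,2),np.array(c["mtx"]),np.array(c["distortion"])).reshape(-1,2)
    for (u,v),(x,y) in zip(uv,p):
        d=depth[int(v),int(u)]; out.append((T@[x*d,-y*d,-d,1])[:3])
    return np.array(out)
def w2pix(cam,P):
    c=viewer.calibration(cam); T=np.array(c["world_to_cam"])
    q=(T[:3,:3]@np.array(P,float).reshape(-1,3).T).T+T[:3,3]; q=q*[1,-1,-1]
    return cv2.projectPoints(q,np.zeros(3),np.zeros(3),np.array(c["mtx"]),np.array(c["distortion"]))[0].reshape(-1,2)
def cloud(cam,depth,mask):
    v,u=np.nonzero(mask&(depth>0)); return pix2w(cam,depth,np.c_[u,v])
def save(im,n): cv2.imwrite('pics/'+n,im[:,:,::-1])
E
python3 - <<'E'
from h import *
o=r.get_obs(); print({k:np.round(v,3) for k,v in o.items()})
print(R.from_rotvec(o['orientation']).as_matrix().round(3))
ims=[]
for c in('top','side'):
    im,d=viewer.grab_frame(c); save(im,c+'0.png'); np.savez(c+'0.npz',im=im,d=d)
    print(c,np.linalg.inv(viewer.calibration(c)['world_to_cam'])[:3,3].round(3))
    for n in('turning_step','valve_block','stop_bar','stop_bar_handle','block_ports','weight','grease_pot','stop_bar_hinge'):
        print(n,[(np.round(a['location'],3),round(a['score'],2)) for a in nets.look_for(n,c)[:2]])
E
```

```text
pics
{'clock': np.float64(0.0), 'joints': array([-1.436,  0.478,  0.022,  1.556, -0.011,  1.109, -0.083]), 'qvel': array([-0.001, -0.   , -0.002,  0.001, -0.   ,  0.001, -0.   ]), 'tau': array([-0.0000e+00, -5.9645e+01,  1.6080e+00, -2.8118e+01,  1.3000e-02,
        1.0000e-02, -0.0000e+00]), 'tcp_pos': array([0.162, 0.655, 0.23 ]), 'orientation': array([ 0.189,  1.562, -0.192]), 'contact_force': array([-0.289,  0.268,  0.441]), 'moment': array([-0.019,  0.014, -0.   ]), 'grip_width': np.float64(0.085)}
[[-0.     0.24   0.971]
 [-0.002  0.971 -0.24 ]
 [-1.    -0.002  0.   ]]
top [0.406 0.044 0.954]
turning_step [(array([0.554, 0.098, 0.009]), 0.62), (array([0.515, 0.225, 0.109]), 0.33)]
valve_block [(array([0.517, 0.226, 0.107]), 0.63)]
stop_bar [(array([0.478, 0.145, 0.095]), 0.75), (array([0.518, 0.221, 0.11 ]), 0.71)]
stop_bar_handle [(array([0.483, 0.143, 0.095]), 0.75)]
block_ports [(array([0.514, 0.221, 0.106]), 0.72)]
weight [(array([0.4  , 0.032, 0.01 ]), 0.74)]
grease_pot [(array([ 0.733, -0.174,  0.044]), 0.75)]
stop_bar_hinge [(array([0.481, 0.147, 0.093]), 0.62)]
side [ 0.253 -0.754  0.781]
turning_step [(array([0.53 , 0.144, 0.03 ]), 0.78)]
valve_block [(array([0.515, 0.202, 0.099]), 0.86), (array([0.48 , 0.143, 0.092]), 0.3)]
stop_bar [(array([0.477, 0.14 , 0.094]), 0.81)]
stop_bar_handle [(array([0.486, 0.145, 0.093]), 0.62), (array([ 0.722, -0.187,  0.043]), 0.57)]
block_ports [(array([0.515, 0.199, 0.1  ]), 0.88)]
weight []
grease_pot [(array([ 0.724, -0.184,  0.04 ]), 0.94)]
stop_bar_hinge [(array([0.483, 0.143, 0.092]), 0.56)]
```

View pics/top0.png

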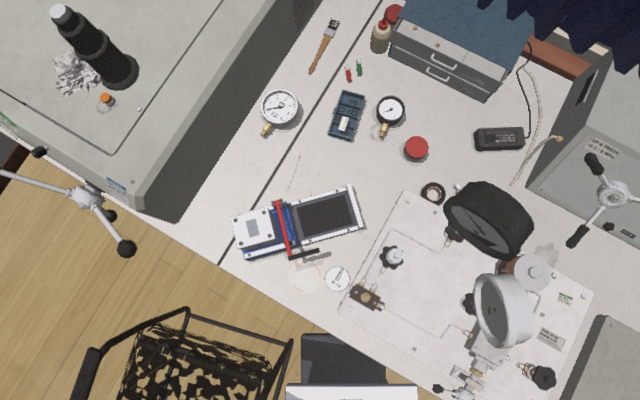

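View pics/side0.png

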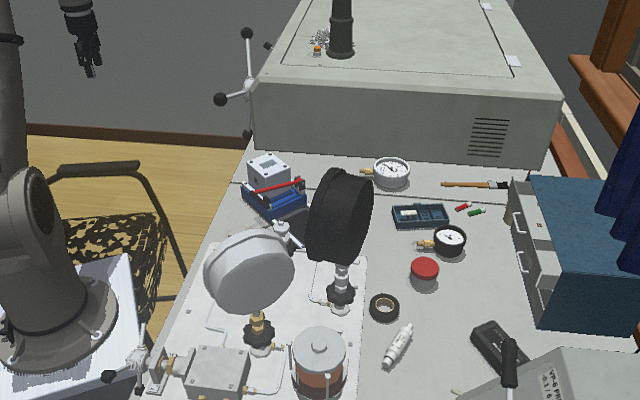

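The top view shows the deck with the white block at (252,228), the red bar at (282,228), the handle around (303,253), the tray at (327,213) and the weight at (337,278). I'll zoom in to get the step corners.

```bash
python3 - <<'E'
from h import *
z=np.load('top0.npz'); im=z['im'];d=z['d']
save(cv2.resize(im[175:275,225:375],None,fx=5.3,fy=5.3,interpolation=cv2.INTER_CUBIC),'crop0.png')
viewer.grab_frame('top')
for n in('turning_step','valve_block','stop_bar'):
    a=nets.silhouettes(n,'top')[0]; m=a['mask']; P=cloud('top',d,m); print(n,a['score'],m.sum(),P.min(0),P.max(0))
    np.save(n+'.npy',m)
E
```

```text
turning_step 0.59 4366 [ 0.44936193 -0.0326184  -0.0029088 ] [0.64547103 0.2584917  0.10748231]Traceback (most recent call last):
  File "<stdin>", line 6, in <module>
IndexError: list index out of range
```

View pics/crop0.png

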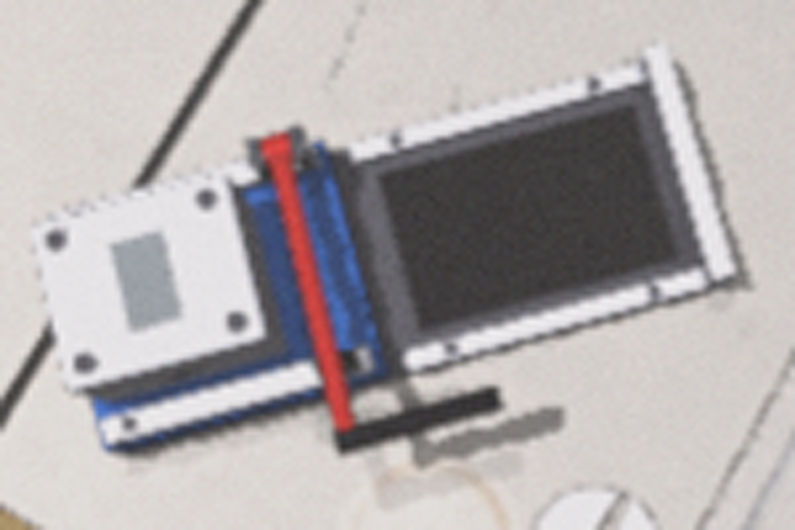

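```bash
cat >> h.py <<'E'
def step_tf(p):
    c,s=np.cos(p[2]),np.sin(p[2]); 
    return np.array([[c,-s,0,p[0]],[s,c,0,p[1]],[0,0,1,0],[0,0,0,1.]])
def s2w(p,P): 
    T=step_tf(p); P=np.array(P,float).reshape(-1,3); return P@T[:3,:3].T+T[:3,3]
E
python3 - <<'E'
from h import *
from scipy.optimize import least_squares
M=np.array([[58,-157,44],[-58,-157,44],[58,-145,44],[-58,-145,44],[-58,148,52],[-44,12,52],[50,31,80]])/1000
px=np.array([[665,45],[742,272],[645,50],[715,282],[103,432],[380,358],[277,145]])
uv=px/5.3+[225,175]-0.4
f=lambda p:(w2pix('top',s2w(p,M))-uv).ravel()
s=least_squares(f,[0.55,0.12,0.3],loss='soft_l1'); p=s.x
print(p,np.degrees(p[2])); print(f(p).reshape(-1,2).round(1))
np.save('step.npy',p)
print('edge,stop,hinge,handle(level)',s2w(p,np.array([[0,12,38],[0,-145,10],[50,31,72],[-90,-7,72]])/1000).round(4))
z=np.load('top0.npz'); im=z['im'];d=z['d']
inv=lambda P:((P-[p[0],p[1],0])@step_tf(p)[:3,:3])*1000
# block top corners, px on depth
b=np.array([[40,228],[222,165],[268,340],[75,385]])/5.3+[225,175]-.4
K=(pix2w('top',d,(b+(b.mean(0)-b)*.12))); print('block corners(in by12%)',inv(K).round(1))
h=np.array([[350,438],[420,420],[485,402]])/5.3+[225,175]-.4
print('handle',inv(pix2w('top',d,h)).round(1),pix2w('top',d,h).round(3))
h=np.array([[290,200],[315,300],[340,400],[520,200]])/5.3+[225,175]-.4
print('bar',inv(pix2w('top',d,h)).round(1))
print('weight',inv(np.array([[.4,.032,.01],[.733,-.174,.044]])).round(0))
E
```

```text
[0.54574953 0.12899168 0.26547612] 15.210661123635397
[[ 0.9 -0.7]
 [-0.4  0.6]
 [ 0.1 -0.4]
 [ 0.  -0. ]
 [-0.8  3.5]
 [-0.3 -3.1]
 [ 0.6  0.4]]
edge,stop,hinge,handle(level) [[ 0.5426  0.1406  0.038 ]
 [ 0.5838 -0.0109  0.01  ]
 [ 0.5859  0.172   0.072 ]
 [ 0.4607  0.0986  0.072 ]]
block corners(in by12%) [[ 32.8 134.2 106.5]
 [ 50.8  67.3  50.2]
 [-32.9  59.4 107.5]
 [-30.3 133.9 110.6]]
handle [[-8.710e+01  3.120e+01  1.010e+02]
 [-8.770e+01  1.000e-01  1.023e+02]
 [-8.800e+01 -2.890e+01  1.048e+02]] [[0.454 0.136 0.101]
 [0.461 0.106 0.102]
 [0.468 0.078 0.105]]
bar [[ 24.7  32.4  81.9]
 [-23.9  31.7  92.8]
 [-70.1  31.3 100.7]
 [  9.6 -69.1   9.9]]
weight [[-166.  -55.   10.]
 [ 101. -342.   44.]]
```

```bash
python3 - <<'E'
from h import *
A=[]
for c in('top','side'):
    if c=='side': d=np.load('side0.npz')['d']
    else: d=np.load('top0.npz')['d']
    P=cloud(c,d,d>0); A.append(P)
    for y0 in np.arange(.7,-.3,-.1):
        t=(0.655-y0)/.556; xc=0.162+.301*min(t,1)
        for w in(.12,):
            m=(abs(P[:,1]-y0)<.06)&(abs(P[:,0]-xc)<w); Q=P[m]
            print(c,round(y0,1),round(xc,2),len(Q),Q[:,2].max().round(3) if len(Q) else '', Q[Q[:,2].argmax()].round(2) if len(Q) else '')
P=A[0]
p=np.load('step.npy'); S=((P-[p[0],p[1],0])@step_tf(p)[:3,:3])*1000
# tall stuff around the step
m=(abs(S[:,0])<300)&(S[:,1]>-350)&(S[:,1]<250)&(S[:,2]>115); Q=S[m]
H,xe,ye=np.histogram2d(Q[:,0],Q[:,1],bins=[np.arange(-300,301,60),np.arange(-360,261,60)]); print(H.astype(int)); print(ye)
E
```

```text
top 0.7 0.14 3319 -0.099 [ 0.17  0.72 -0.1 ]
top 0.6 0.19 2770 -0.292 [ 0.2   0.56 -0.29]
top 0.5 0.25 2327 -0.292 [ 0.2   0.56 -0.29]
top 0.4 0.3 1237 -0.297 [ 0.18  0.46 -0.3 ]
top 0.3 0.35 1419 0.1 [0.47 0.26 0.1 ]
top 0.2 0.41 3528 0.113 [0.51 0.21 0.11]
top 0.1 0.46 4618 0.107 [0.46 0.1  0.11]
top 0.0 0.46 4901 0.13 [ 0.37 -0.03  0.13]
top -0.1 0.46 5289 0.192 [ 0.45 -0.09  0.19]
top -0.2 0.46 10688 0.373 [ 0.49 -0.22  0.37]
side 0.7 0.14 2788 0.441 [0.12 0.65 0.44]
side 0.6 0.19 3035 0.447 [0.15 0.62 0.45]
side 0.5 0.25 659 -0.296 [ 0.18  0.45 -0.3 ]
side 0.4 0.3 169 -0.302 [ 0.18  0.45 -0.3 ]
side 0.3 0.35 510 0.084 [0.47 0.26 0.08]
side 0.2 0.41 2756 0.111 [0.49 0.19 0.11]
side 0.1 0.46 2096 0.106 [0.47 0.09 0.11]
side 0.0 0.46 195 0.107 [ 0.37 -0.    0.11]
side -0.1 0.46 1502 0.189 [ 0.45 -0.09  0.19]
side -0.2 0.46 7403 0.371 [ 0.49 -0.22  0.37]
[[1950    8    0    0    0    0    0    0    0    0]
 [ 612    0    0    0   45    0    0    0    0    0]
 [1979   18  195  237    0    0    0    0    0    0]
 [1173  489    0    0    0    0    0    0    0    0]
 [   1    0    0    0    0    0    0    0    0    0]
 [   0    0    0    0    0    0    0    0    0    0]
 [   0    0    0    0    0    0    0    0    0    0]
 [   0    0    0    0    0    0    0    0    0 1131]
 [   0    0    0    0    0    0    0    0 1092 1064]
 [   0    0    0    0    0    0    0 1032 1027  735]]
[-360 -300 -240 -180 -120  -60    0   60  120  180  240]
```

```bash
python3 -m pendant '[45,0,0,0,0.177, 45,0,0,0,0.177, 45,0,0,0,0.177, 45,0,0,0,0.177, 45,0,0,0,0.177, 45,0,0,0,0.177, 45,0,13,56,0, 45,0,13,56,0, 45,0,13,56,0, 45,0,13,56,0, 45,0,13,56,0, 45,0,13,56,0, 45,0,13,56,0, 45,0,13,56,0, 45,6,13,56,0, 45,20,13,56,0, 45,40,13,56,0, 45,0,0,0,0]' 30
cat >> h.py <<'E'
def inv(P):
    p=np.load('step.npy'); return ((np.array(P)-[p[0],p[1],0])@step_tf(p)[:3,:3])*1000
def st():
    o=r.get_obs(); M=R.from_rotvec(o['orientation']).as_matrix()
    print('t',round(float(o['clock']),2),'step mm',inv(o['tcp_pos']).round(1),'tool y deg',np.degrees(np.arctan2(M[1,1],M[0,1])).round(2),'toolx',M[:,0].round(3),'F',o['contact_force'].round(1),'grip',round(float(o['grip_width'])*1e3,1))
E
python3 -c "
from h import *
st()"
```

```text
clock: 3.3
tcp_pos: [0.4591, 0.0992, 0.1679]
orientation: [1.013, 1.32, -1.02]
contact_force: [-0.1, 0.3, 0.2]
grip_width: 0.0451
t 3.3 step mm [-91.4  -6.  167.9] tool y deg 14.8 toolx [-0.003 -0.003 -1.   ] F [-0.1  0.3  0.2] grip 45.1
```

```bash
python3 -m pendant '[45,22,2,0,0, 45,22,2,0,0, 45,22,0,0,0, 45,20,0,0,0, 6,0,0,0,0, 6,0,0,0,0, 6,0,0,0,0, 6,0,0,0,0]' 30; python3 -c "
from h import *
st()"
```

```text
clock: 4.3
tcp_pos: [0.462, 0.1052, 0.0839]
orientation: [1.01, 1.325, -1.012]
contact_force: [-5.0, 0.1, 1.6]
grip_width: 0.0107
t 4.3 step mm [-87.1  -1.   83.9] tool y deg 15.26 toolx [-0.002  0.    -1.   ] F [-5.   0.1  1.6] grip 10.7
```

```bash
python3 -m pendant '[6,-24,7.7,0,0, 6,-22.2,11.8,0,0, 6,-19.8,15.6,0,0, 6,-16.6,18.9,0,0, 6,-12.9,21.6,0,0, 6,-9,23.6,0,0, 6,-4.4,24.7,0,0, 6,0,25.2,0,0, 6,4.4,24.8,0,0, 6,8.9,23.4,0,0, 6,0,0,0,0]' 30; python3 - <<'E'
from h import *
st()
im,d=viewer.grab_frame('top'); save(cv2.resize(im[130:290,200:400],None,fx=3.7,fy=3.7,interpolation=cv2.INTER_CUBIC),'c1.png')
E
```

```text
clock: 5.68
tcp_pos: [0.6557, 0.158, 0.1798]
orientation: [1.013, 1.321, -1.008]
contact_force: [1.8, 1.9, 2.6]
grip_width: 0.0108
t 5.67 step mm [113.7  -0.8 179.8] tool y deg 15.29 toolx [ 0.004  0.001 -1.   ] F [1.8 1.9 2.6] grip 10.8
```

View pics/c1.png

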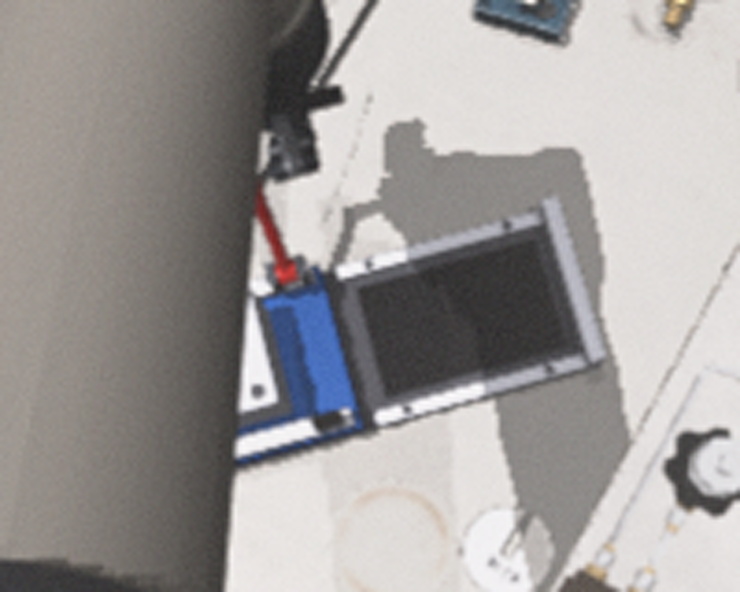

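The picture shows the red bar leaning out from the hinge at (287,270) to (258,185), with the handle held at (325,97). Next I release it, rise, and go behind the block.

```bash
python3 -m pendant '[36,0,0,0,0, 36,0,0,0,0, 36,-30,0,0,0, 36,-40,0,0,0, 36,-10,-19,-29,0, 36,0,-19,-29,0, 36,0,-19,-29,0, 36,0,-19,-29,0, 36,0,-19,-29,0, 36,0,-19,-30,0, 36,0,0,0,0]' 40; python3 - <<'E'
from h import *
st()
for c in ('top','side'):
    im,d=viewer.grab_frame(c)
    for n in('valve_block','stop_bar'):
        for a in nets.silhouettes(n,c)[:1]:
            P=inv(cloud(c,d,a['mask'])); print(c,n,round(a['score'],2),len(P),np.percentile(P,[2,50,98],axis=0).round(0).tolist())
    save(cv2.resize(im[120:240,200:360] if c=='side' else im[130:290,200:400],None,fx=3.7,fy=3.7),c+'2.png')
E
```

```text
clock: 7.1
tcp_pos: [0.4948, 0.298, 0.2591]
orientation: [1.007, 1.327, -1.008]
contact_force: [-1.0, -0.5, 0.5]
grip_width: 0.0359
t 7.1 step mm [ -4.8 176.5 259.1] tool y deg 15.53 toolx [-0.002  0.001 -1.   ] F [-1.  -0.5  0.5] grip 35.9
top valve_block 0.71 1495 [[-37.0, 53.0, 47.0], [-4.0, 95.0, 108.0], [36.0, 141.0, 112.0]]
top stop_bar 0.7 369 [[46.0, -32.0, -1.0], [107.0, 28.0, 196.0], [175.0, 43.0, 205.0]]
side valve_block 0.71 1455 [[-37.0, 53.0, 44.0], [-10.0, 72.0, 96.0], [37.0, 138.0, 110.0]]
side stop_bar 0.82 328 [[47.0, -33.0, 76.0], [96.0, 29.0, 169.0], [117.0, 39.0, 204.0]]
```

```bash
python3 -m pendant '[36,40,5,0,0, 36,50,0,0,0, 36,50,0,0,0, 36,40,0,0,0, 36,18,0,0,0, 36,0,0,0,0]'; python3 -m pendant '[36,0,0,8,0, 36,0,0,6,0, 36,0,0,6,0, 36,0,0,6,0, 36,0,0,6,0, 36,0,0,6,0, 36,0,0,6,0, 36,0,0,6,0]'; python3 - <<'E'
from h import *
st()
E
```

```text
clock: 8.15
tcp_pos: [0.5024, 0.2963, 0.0607]
orientation: [1.01, 1.323, -1.013]
contact_force: [0.4, -0.0, 1.3]
grip_width: 0.0358
clock: 9.15
tcp_pos: [0.5159, 0.2521, 0.0628]
orientation: [1.014, 1.326, -1.005]
contact_force: [-1.6, 7.2, 3.0]
grip_width: 0.036
t 9.15 step mm [  3.5 126.6  62.8] tool y deg 15.38 toolx [ 0.002  0.005 -1.   ] F [-1.6  7.2  3. ] grip 36.0
```

```bash
python3 -m pendant '[36,1,0,7,0, 36,1,0,7,0, 36,0,0,7,0, 36,0,0,7,0, 36,0,0,7,0, 36,0,0,5,0, 36,0,0,0,0]'; python3 - <<'E'
from h import *
st()
for c in ('top','side'):
    im,d=viewer.grab_frame(c)
    for n in('valve_block',):
        for a in nets.silhouettes(n,c)[:1]:
            P=inv(cloud(c,d,a['mask'])); print(c,n,round(a['score'],2),len(P),np.percentile(P,[2,50,98],axis=0).round(0).tolist())
    save(cv2.resize(im[120:240,200:360] if c=='side' else im[130:290,200:400],None,fx=3.7,fy=3.7),c+'3.png')
E
```

```text
clock: 10.02
tcp_pos: [0.5265, 0.2107, 0.0599]
orientation: [1.013, 1.323, -1.009]
contact_force: [-0.2, 3.9, 1.5]
grip_width: 0.036
t 10.03 step mm [ 2.9 83.9 59.9] tool y deg 15.24 toolx [ 0.001  0.001 -1.   ] F [-0.2  3.9  1.5] grip 36.0
top valve_block 0.65 1248 [[-38.0, -19.0, 64.0], [-7.0, 20.0, 109.0], [35.0, 63.0, 113.0]]
side valve_block 0.76 1636 [[-38.0, -21.0, 41.0], [-12.0, 2.0, 99.0], [36.0, 66.0, 112.0]]
```

View pics/side3.png

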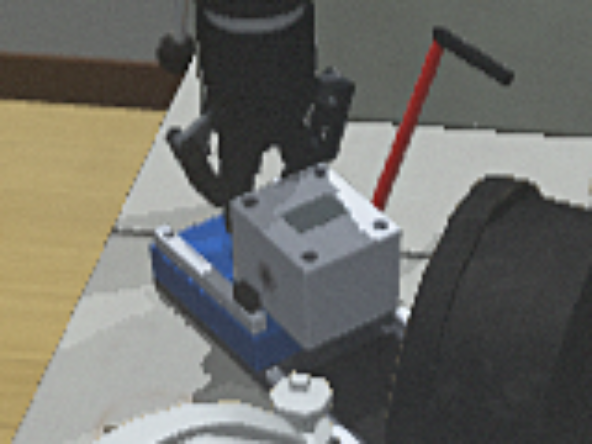

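The block is upright on the deck, its leading face out over the tray, about 13 mm short of balance; the red bar at (435,40) stays back. Now the final nudge, then let go.

```bash
python3 -m pendant '[36,0,-1,5,0, 36,0,-1,5,0, 36,0,0,3,0, 36,0,0,2,0, 36,0,0,2,0, 36,0,0,-15,0, 36,0,0,-20,0, 36,0,0,0,0, 36,0,0,0,0]'; python3 - <<'E'
from h import *
st()
for c in ('top','side'):
    im,d=viewer.grab_frame(c)
    for n in('valve_block',):
        for a in nets.silhouettes(n,c)[:1]:
            P=inv(cloud(c,d,a['mask'])); print(c,n,round(a['score'],2),len(P),np.percentile(P,[2,50,98],axis=0).round(0).tolist())
    save(cv2.resize(im[120:240,200:360] if c=='side' else im[130:290,200:400],None,fx=3.7,fy=3.7),c+'4.png')
E
```

```text
clock: 11.35
tcp_pos: [0.5191, 0.2267, 0.059]
orientation: [1.01, 1.323, -1.011]
contact_force: [0.0, -0.9, 0.5]
grip_width: 0.0356
t 11.35 step mm [-1.000e-01  1.013e+02  5.900e+01] tool y deg 15.26 toolx [-0.    -0.001 -1.   ] F [ 0.  -0.9  0.5] grip 35.6
top valve_block 0.63 1220 [[-40.0, -104.0, 14.0], [-7.0, -67.0, 104.0], [35.0, -28.0, 110.0]]
side valve_block 0.81 1110 [[-40.0, -92.0, 20.0], [-32.0, -62.0, 94.0], [28.0, -23.0, 104.0]]
```

View pics/side4.png

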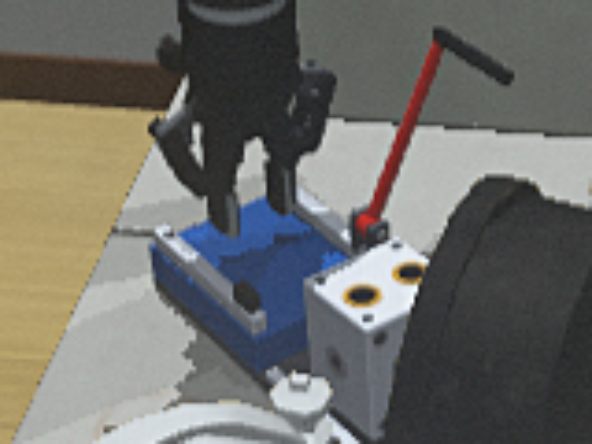

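The block tumbled once and stands on the tray with both brass ports up, at (362,295) and (412,270). Next I slide it home.

```bash
python3 -m pendant '[36,0,0,25,0, 36,0,0,30,0, 36,0,0,30,0, 36,5,0,16,0, 36,6,0,5,0, 36,0,0,0,0]'; python3 -m pendant '[36,0,0,5,0, 36,0,0,6,0, 36,0,0,6,0, 36,0,0,6,0, 36,0,0,6,0, 36,0,0,6,0, 36,0,0,6,0]'; python3 - <<'E'
from h import *
st()
for c in ('top','side'):
    im,d=viewer.grab_frame(c)
    for n in('valve_block',):
        for a in nets.silhouettes(n,c)[:1]:
            P=inv(cloud(c,d,a['mask'])); print(c,n,round(a['score'],2),len(P),np.percentile(P,[2,50,98],axis=0).round(0).tolist())
E
```

```text
clock: 12.3
tcp_pos: [0.5465, 0.1253, 0.0474]
orientation: [1.01, 1.325, -1.012]
contact_force: [-0.1, 0.9, 1.0]
grip_width: 0.0361
clock: 13.18
tcp_pos: [0.5578, 0.0887, 0.0486]
orientation: [1.011, 1.327, -1.007]
contact_force: [-1.9, 7.6, 3.6]
grip_width: 0.036
t 13.18 step mm [  1.1 -42.1  48.6] tool y deg 15.43 toolx [-0.     0.004 -1.   ] F [-1.9  7.6  3.6] grip 36.0
top valve_block 0.97 636 [[-40.0, -127.0, 19.0], [-18.0, -107.0, 101.0], [31.0, -73.0, 107.0]]
side valve_block 0.74 609 [[-40.0, -112.0, 17.0], [-37.0, -81.0, 89.0], [9.0, -59.0, 105.0]]
```

```bash
python3 -m pendant '[36,1,0,5,0, 36,1,0,5,0, 36,0,0,3,0, 36,0,0,2,0, 36,0,0,0,0]';  python3 -m pendant '[36,0,0,2,0, 36,0,0,2,0]'; python3 -c "
from h import *
st()"
```

```text
clock: 14.0
tcp_pos: [0.5621, 0.0739, 0.0467]
orientation: [1.011, 1.326, -1.007]
contact_force: [-2.3, 6.0, 4.2]
grip_width: 0.0357
clock: 14.25
tcp_pos: [0.563, 0.0707, 0.0468]
orientation: [1.011, 1.327, -1.006]
contact_force: [-2.1, 8.6, 5.4]
grip_width: 0.0358
t 14.25 step mm [  1.4 -60.8  46.8] tool y deg 15.44 toolx [-0.     0.004 -1.   ] F [-2.1  8.6  5.4] grip 35.8
```

```bash
for i in 1 2 3; do python3 -m pendant '[36,0,0,2,0, 36,0,0,0,0]' | grep -E "tcp|contact"; done; python3 -c "
from h import *
st()"
```

```text
tcp_pos: [0.5633, 0.0697, 0.0468]
contact_force: [-3.4, 10.7, 6.0]
tcp_pos: [0.5633, 0.0696, 0.0468]
contact_force: [-5.5, 16.5, 8.5]
tcp_pos: [0.5632, 0.0696, 0.0468]
contact_force: [-7.4, 19.4, 11.3]
t 15.0 step mm [  1.3 -61.9  46.8] tool y deg 15.6 toolx [-0.003  0.009 -1.   ] F [-7.4 19.4 11.3] grip 36.1
```

```bash
python3 -m pendant '[36,0,0,2,0, 36,0,0,2,0, 36,0,0,0,0]' | grep -E "tcp|contact"; python3 -m pendant '[36,0,0,-10,0, 36,0,0,-15,0, 36,-40,0,-10,0, 36,-50,0,0,0, 36,-50,0,-60,0, 36,0,0,-60,0, 36,0,0,-60,0, 36,0,0,-60,0, 36,0,0,0,0]'; python3 - <<'E'
from h import *
st()
for c in ('top','side'):
    im,d=viewer.grab_frame(c)
    for n in('valve_block','stop_bar'):
        for a in nets.silhouettes(n,c)[:1]:
            P=inv(cloud(c,d,a['mask'])); print(c,n,round(a['score'],2),len(P),np.percentile(P,[2,50,98],axis=0).round(0).tolist())
    for n in('weight','grease_pot','block_ports'): print(n,[np.round(a['location'],3) for a in nets.look_for(n,c)[:1]])
    save(cv2.resize(im[120:240,200:360] if c=='side' else im[150:290,220:390],None,fx=4.2,fy=4.2,interpolation=cv2.INTER_CUBIC),c+'5.png')
    np.savez(c+'5.npz',im=im,d=d)
E
```

```text
tcp_pos: [0.5632, 0.0695, 0.0469]
contact_force: [-11.4, 28.3, 15.5]
clock: 16.5
tcp_pos: [0.494, 0.3168, 0.1757]
orientation: [1.005, 1.328, -1.004]
contact_force: [0.2, 0.1, -0.1]
grip_width: 0.0364
t 16.5 step mm [ -0.7 194.9 175.7] tool y deg 15.74 toolx [-0.001  0.001 -1.   ] F [ 0.2  0.1 -0.1] grip 36.4
top valve_block 0.66 1080 [[-39.0, -139.0, 30.0], [-7.0, -105.0, 100.0], [34.0, -72.0, 104.0]]
top stop_bar 0.87 438 [[44.0, -33.0, -1.0], [106.0, 28.0, 182.0], [191.0, 48.0, 205.0]]
weight [array([0.64 , 0.179, 0.191])]
grease_pot [array([ 0.736, -0.174,  0.042])]
block_ports [array([0.564, 0.024, 0.098])]
side valve_block 0.87 376 [[-40.0, -113.0, 18.0], [-37.0, -89.0, 86.0], [-5.0, -73.0, 102.0]]
side stop_bar 0.66 306 [[52.0, -33.0, 1.0], [101.0, 29.0, 165.0], [214.0, 186.0, 203.0]]
weight [array([0.527, 0.174, 0.037])]
grease_pot [array([ 0.726, -0.187,  0.04 ])]
block_ports [array([0.533, 0.034, 0.082])]
```

View pics/top5.png

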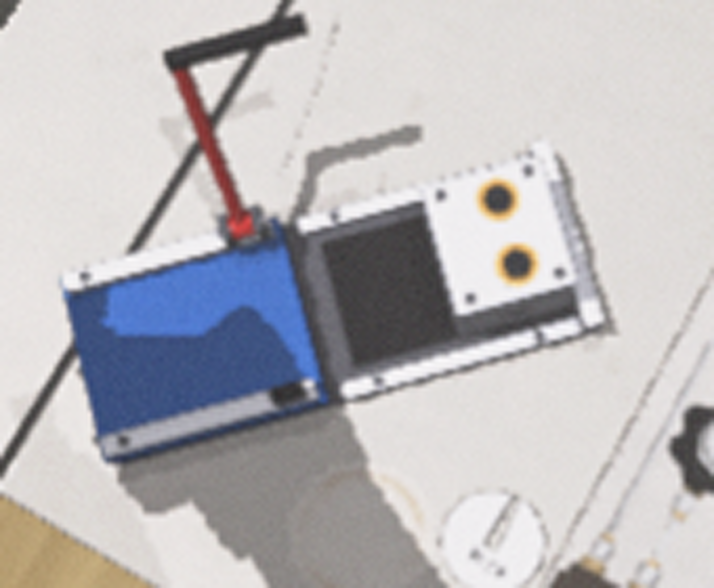

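The top view shows ports up at (497,199) and (517,264), the block at the stop, the bar swung back with its handle at (235,45), and the weight still at (492,540). I'll check the gap and squareness numerically.

```bash
python3 - <<'E'
from h import *
p=np.load('step.npy'); z=np.load('top5.npz'); im,d=z['im'],z['d']
P=inv(cloud('top',d,d>0)); 
def rect(m):
    (c,s,a)=cv2.minAreaRect(P[m][:,:2].astype(np.float32)); return np.round(c,1),np.round(s,1),round(a,2)
ok=(abs(P[:,0])<60)&(P[:,1]<-50)&(P[:,1]>-165)
m=ok&(P[:,2]>94)&(P[:,2]<106); print('block top',rect(m),P[m][:,2].mean())
m2=ok&(P[:,2]>36)&(P[:,2]<50)&(P[:,1]<-140); print('stop',rect(m2),m2.sum())
# block edges by image corners
c=np.array([[425,195],[545,158],[582,300],[462,315]])/4.2+[220,150]-.4
print('corner pixels seen',c.round(1).tolist())
for x in(0,-2):
  for y in(-110,-106):
    print(x,y,w2pix('top',s2w(p,np.array([[x-38,y+35,100],[x+38,y+35,100],[x+38,y-35,100],[x-38,y-35,100]])/1e3)).round(1).tolist())
g=cv2.cvtColor(im,cv2.COLOR_RGB2GRAY)
save(cv2.resize(im[180:232,315:372],None,fx=11,fy=11,interpolation=cv2.INTER_CUBIC),'z5.png')
E
```

```text
block top (array([  -1.3, -107. ]), array([76.2, 69.9]), 0.08) 100.51852239297565
stop (array([ 1.000e-01, -1.502e+02]), array([115.4,  12.3]), 0.22) 176
corner pixels seen [[320.8, 196.0], [349.4, 187.2], [358.2, 221.0], [329.6, 224.6]]
0 -110 [[329.8, 224.4], [321.1, 193.5], [349.7, 185.6], [358.9, 216.3]]
0 -106 [[328.1, 224.8], [319.4, 193.9], [348.1, 186.1], [357.2, 216.8]]
-2 -110 [[330.0, 225.2], [321.3, 194.3], [350.0, 186.4], [359.1, 217.1]]
-2 -106 [[328.3, 225.6], [319.6, 194.7], [348.3, 186.9], [357.5, 217.6]]
```

View pics/z5.png

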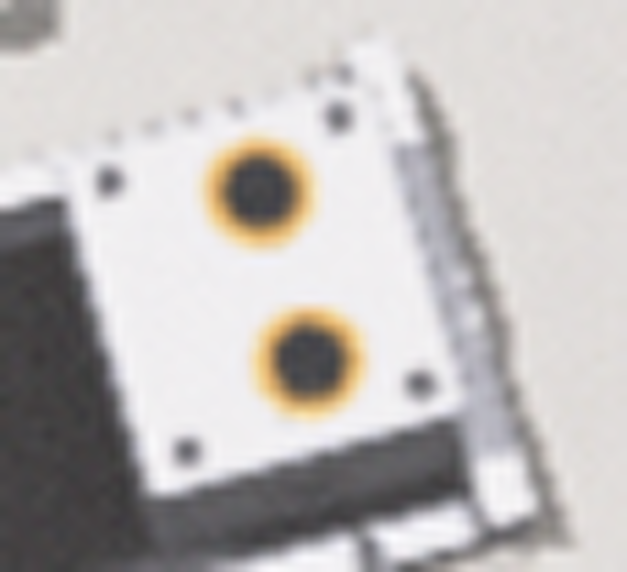

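```bash
python3 -c "
from h import *
st(); print(r.hand_in())"
```

```text
t 17.1 step mm [  0.2 188.1 176.3] tool y deg 15.2 toolx [ 0.  0. -1.] F [-0.3 -0.2  0.1] grip 36.1
the job is handed in; nothing more can be done
None
```

The job is done and handed in at 17.1 s; no verdict is reported.

**What I did:**
- I pinched the stop bar's handle and swung the bar over to about 2.05 rad, where it stayed when released.
- I nudged the valve block just past the step edge with the two fingers and let go. It tumbled once and landed with the ports up.
- I slid it along the tray until it stopped moving as the push force rose to about 34 N, then withdrew clear.

**Last checks:**
- **Ports:** both brass-ringed ports face up, and the block's top is at about 100 mm.
- **Squareness:** the block is within about 0.2° of the end stop.
- **Home position:** the push stalled firmly and the block's image corners fit contact to within 1 mm or so. The depth data instead showed a gap of about 2 mm, which is within its noise, so I took it as home.
- **Stop bar:** the cameras still show it leaning back past upright.
- **Weight and grease pot:** neither has moved. The networks misplaced the weight in the last pictures, so I checked it by its pixel position, which is unchanged.

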